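Lay the drying sandwich tins flat

TASK

Two washed sandwich tins, one mint green and one ochre yellow, have been left standing on their long sides on the counter. Push each one over with the fingertips so that it lies flat with its coloured lid facing up, close to where it stood. Only push them, do not pick them up, and do not disturb anything else on the counter.

Things in the scene. Friction and masses are not known exactly. Their poses are not given: they have to be found in the camera images.
- mint_tin: mint-green closed sandwich tin (lid fixed on), 55 x 160 x 110 mm, 0.2 to 0.45 kg, loose, standing on a long side, 110 mm tall, pale mint sides. Origin: centre of the long side it stands on; own z up at the start, y along the 160 mm length, x through the 55 mm thickness. Lid (mint-green, raised panel) is the face at own -x, bare-metal base the face at own +x; a dark seam is nearer the lid
- ochre_tin: ochre-yellow closed sandwich tin (lid fixed on), 55 x 160 x 110 mm, 0.2 to 0.45 kg, loose, standing on a long side, 110 mm tall, cream sides. Origin: centre of the long side it stands on; own z up at the start, y along the 160 mm length, x through the 55 mm thickness. Lid (ochre-yellow, raised panel) is the face at own -x, bare-metal base the face at own +x; a dark seam is nearer the lid
- mint_tin_mid (a point): centre of the mint tin; 55 mm above the counter while it stands on its side, 27.5 mm when it lies flat. Pushed level near the top of a face (1 to 3 N), the tin tips about its far lower edge and falls over by itself beyond about 27 degrees
- mint_tin_lid (a point): centre of the outer face of its lid; 55 mm above the counter when the tin lies flat, lid up
- mint_tin_base (a point): centre of its bare-metal base face; at counter height when the tin lies flat, lid up
- ochre_tin_mid (a point): centre of the ochre tin; 55 mm above the counter while it stands on its side, 27.5 mm when it lies flat. Pushed level near the top of a face (1 to 3 N), the tin tips about its far lower edge and falls over by itself beyond about 27 degrees
- ochre_tin_lid (a point): centre of the outer face of its lid; 55 mm above the counter when the tin lies flat, lid up
- ochre_tin_base (a point): centre of its bare-metal base face; at counter height when the tin lies flat, lid up
- salt_pot: white salt pot, 42 mm across, 66 mm tall, loose, on the counter between the tins on the robot's side; origin at the centre of its underside
- jam_jar: amber jam jar with red cap, 64 mm across, 85 mm tall, loose, between and beyond the tins; origin at the centre of its underside
- pepper_mill: white turned pepper mill, 54 mm across, 152 mm tall, loose, on the right; origin at the centre of its underside
- mug: blue mug, 76 mm across plus handle, 90 mm tall, loose, near left; origin at the centre of its underside
- spoon: wooden spoon, 200 mm long, lying loose at the near right, along its own x
Mind the look-alikes: they are no part of the job. Leave any purple look-alike of the mint_tin alone.

How it is judged:
At the end, for the whole second after the job is handed in: Both tins lie flat on the counter, lid up (centre of the lid 48 to 62 mm and centre of the base less than 8 mm above the counter), at rest, the centre of each within 160 mm of where it started (height (world z) of mint_tin_lid between 0.048 and 0.062 m and height (world z) of each of mint_tin_base, ochre_tin_base below 0.008 m and distance of each of mint_tin_mid, ochre_tin_mid from where it was at the start of the episode below 0.16 m and linear speed of each of mint_tin, ochre_tin below 0.02 m/s and height (world z) of ochre_tin_lid between 0.048 and 0.062 m); the robot touches nothing.
It fails at once if a tin is lifted off the counter (its centre more than 85 mm up) (height (world z) of any of mint_tin_mid, ochre_tin_mid above 0.085 m).
It fails at once if the salt pot, jam jar, pepper mill, mug or spoon is moved more than 20 mm or knocked over (distance of any of salt_pot, jam_jar, pepper_mill, mug, spoon from where it was at the start of the episode above 0.02 m or angle between any of salt_pot, jam_jar, pepper_mill, mug's own z axis and vertical above 0.5 rad).
It also fails if it takes over 40 s, if anything falls off the work surface, if the arm or the gripper's body presses on something with over 40 N, if the wrist force passes 120 N, or if a joint passes its speed limit or range.

ROBOT

A 7-joint arm with a two-finger parallel gripper is mounted at the origin on the work surface. World frame = base frame: x ahead of the robot, y to its left, z up, the work surface at z = 0. Lengths are in m, angles in rad, forces in N, time in s.
With the tool pointing down it reaches from about 0.425 to 0.875 m from the base axis. Payload 4.7 kg.
Tool frame: the origin (TCP) lies on the centre line of the jaws, within the pads' length; the fingertips stand 14 mm ahead of it and the grasp point (between the pads) lies 5 mm behind it; z points along the fingers, y is the line along which they close (so a half turn about z gives the same grasp; the last joint's range is limited). The gripper opens to 87 mm and grips with 3 to 60 N. Pads are 19 mm wide; open, the fingers measure 117 mm over their backs; the gripper's body (75 mm by 190 mm) begins 51 mm behind the grasp point.
Start: joints at [1.343, 0.321, -0.07, 1.45, 0.023, 1.371, -0.057], TCP at [0.156, -0.631, 0.237] pointing down, gripper open.
Joint ranges: [-2.86, 2.86], [-0.3, 2.09], [-1.38, 1.24], [0.06, 2.45], [-1.56, 4.7], [0.09, 2.05], [-2.69, 2.69]. Speed limits (rad/s): [2.57, 2.57, 3.14, 3.14, 3.14, 3.14, 3.14].

INTERFACE

Orientations are given as a rotation vector (axis times angle).
In Python, from bench import ctrl gives the robot as it stands.
- The arm moves only by the tool send_rows, never from a script. Its argument "steps" is a list of rows, each an object of numbers: "tx", "ty", "tz": the shift along the tool's x, y, z in units of 60 mm (1.0 is 60 mm); "turn": the turn about the tool's z in units of 8 degrees (1.0 is 8 degrees); "grip": the opening, from 0 (shut) to 1 (fully open). A call has 1 to 12 rows; each row shifts and turns the commanded pose from where the row before left it, along the tool's axes as they then stand; what a row does not reach is not made up. A row lasts 1/8 s, in which the tool goes at most 62.5 mm and 10.7 degrees, less where a joint would pass 70% of its speed; a pose out of reach is approached as far as the arm can. A call is refused whole if a number of a shift passes 1 or a number of a turn 1, either way. A call with a gripper value outside its range is refused whole. The fingers move at their own pace and stop on an object; "newtons" is the grip in N (left out, the last holds). Time passes only in rows, so rows that do not move let the fingers close. It gives the time, the measured TCP pose, the force, the opening and the grip force at its end, in the units of the state.
- ctrl.get_state(): the state, without advancing time (a new reading comes with each control period).
- ctrl.get_image(name): name is "scene" or "top" or "wrist"; returns a dict with "pixels" (420x560x3 uint8, red, green, blue), "K" (3x3 intrinsics, pixels), "cam_to_world" (4x4, takes a point from camera to world coordinates); the wrist camera has in their place "T_tool_cam" (4x4, takes a point from camera to tool coordinates, whose origin is the TCP and whose axes are the flange's). Camera axes: x right, y down, z forward; pixel columns grow to the right and rows downward; lengths in m; the calibration is good to about 2 mm. A picture is of the moment at which its call begins: read the wrist's pose just before it. There is no depth.
- ctrl.close_job(): hands the job in; it is judged then, once.
The state is a dict: "time": time; "joint_positions": joint angles; "qd": joint speeds; "joint_torque": joint torques, N m; "position": TCP position; "tool_rot": TCP orientation; "ft_force": force on the tool from outside, world axes, zero at the start; "torque": the same for the moment, N m; "grip_width": opening from 0.0 (shut) to 1.0 (fully open); "grip_force": force on a finger pad.
Only numpy, scipy, OpenCV 4.12 (cv2) and the standard library are available. Lean on these libraries where they do the work, as an engineer would, in place of code of your own. Each camera call takes 0.05 s, during which the arm holds its last target. There are 200 camera calls.

## Working session

There is one attempt and no reset: what is moved stays moved. The work goes in short steps, Python scripts to look and compute and a tool call to move; the robot and the scene stay as the last step left them, time stands still between calls to the robot, and variables do not carry over. Pictures are saved under pics/ and viewed, at most 10 in all, crops included, and the job is handed in when it is done.

Besides the shell and the picture viewer there is one more tool, called after "Call:" as a command line: name --argument value ..., lists and objects as JSON in quotes. send_rows: Moves the arm, as the interface text tells. Its arguments: {"type":"object","properties":{"steps":{"type":"array"},"newtons":{"type":"number"}},"required":["steps"]}

```bash
mkdir -p pics; python3 - <<'E'
from bench import ctrl
import cv2,json,numpy as np
print(ctrl.get_state())
for n in("scene","top"):
    d=ctrl.get_image(n);cv2.imwrite(f"pics/{n}0.png",d["pixels"][:,:,::-1])
    np.savez(f"{n}0.npz",K=d["K"],T=d["cam_to_world"]);print(np.round(d["K"],1).tolist(),np.round(d["cam_to_world"],3).tolist())
E
```

```text
{'time': 0.0, 'joint_positions': array([ 1.34308173,  0.32183857, -0.07011134,  1.45167967,  0.02261013,
        1.37074483, -0.05688845]), 'qd': array([ 0.00203373, -0.00015071,  0.00115921,  0.00072369, -0.00238079,
        0.00052065,  0.00028974]), 'joint_torque': array([-9.18877267e-04, -4.91292500e+01, -4.04302133e-01, -3.12533355e+01,
       -6.39675278e-02,  4.34120209e-02,  1.57358295e-04]), 'position': array([ 0.15549573, -0.63059935,  0.23544921]), 'tool_rot': array([-3.11680331e+00, -3.78801286e-01,  5.07339600e-04]), 'ft_force': array([0.14766566, 0.30110584, 0.65453675]), 'torque': array([0.01393491, 0.04409905, 0.04442823]), 'grip_force': 0.0, 'grip_width': 1.0017299143339116}
[[437.5, 0.0, 272.1], [0.0, 437.5, 206.6], [0.0, 0.0, 1.0]] [[-0.83, 0.452, -0.326, 0.824], [0.557, 0.674, -0.484, 0.528], [0.0, -0.584, -0.812, 0.985], [0.0, 0.0, 0.0, 1.0]]
[[481.0, 0.0, 281.4], [0.0, 481.0, 211.0], [0.0, 0.0, 1.0]] [[0.002, -0.995, 0.101, 0.312], [-1.0, -0.002, -0.004, -0.021], [0.004, -0.101, -0.995, 1.469], [0.0, 0.0, 0.0, 1.0]]
```

View pics/scene0.png

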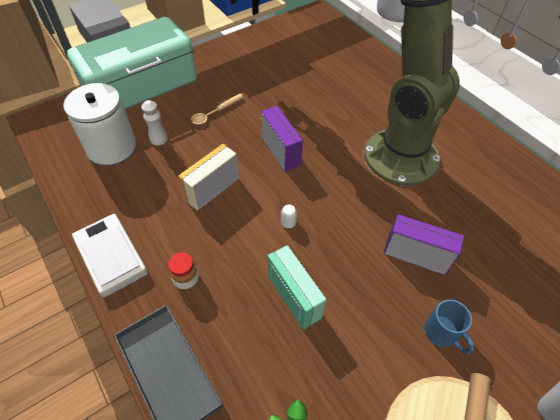

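View pics/top0.png

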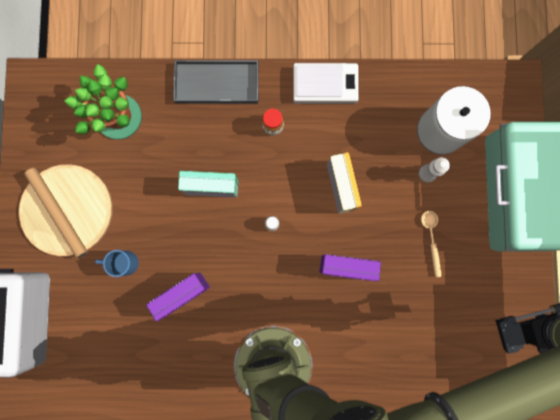

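The scene view shows mint around (297,287) and ochre around (210,178). The top view puts mint at (208,184) and ochre at (345,181), with its lid towards the right. I need crops to see which side each lid is on.

```bash
cat > h.py <<'E'
import numpy as np
def ray(n,u,v,z):
    c=np.load(f"{n}0.npz");d=c["T"][:3,:3]@np.linalg.solve(c["K"],[u,v,1]);o=c["T"][:3,3]
    return o+d*(z-o[2])/d[2]
E
python3 - <<'E'
import cv2,numpy as np
from h import ray
t=cv2.imread("pics/top0.png");s=cv2.imread("pics/scene0.png")
f=lambda i,x,y,w,h,k:cv2.resize(i[y:y+h,x:x+w],(w*k,h*k),interpolation=cv2.INTER_CUBIC)
a=np.hstack([f(t,170,155,75,50,5),f(t,315,145,75,50,5)]);
b=np.hstack([f(s,255,240,75,90,4),f(s,172,135,75,80,4)[:].copy() if 0 else f(s,172,130,75,90,4)])
b=cv2.copyMakeBorder(b,0,0,0,a.shape[1]-b.shape[1],cv2.BORDER_CONSTANT);im=np.vstack([a,b])
cv2.imwrite("pics/c.png",im[:600]);print(im.shape)
for n,u,v,z in[("salt",272,223,.066),("jar",273,116,.085),("mill",441,166,.152),("mug",121,263,.09),("spoon",430,220,.01),("purple",352,267,.1),("purp2",178,296,.1),("pot",463,112,.2),("scale",326,82,.05),("tray",216,82,.05)]:print(n,ray("top",u,v,z).round(3))
E
```

```text
(610, 750, 3)
salt [0.418 0.001 0.066]
jar [ 0.734 -0.001  0.085]
mill [ 0.572 -0.47   0.152]
mug [0.301 0.43  0.09 ]
spoon [ 0.433 -0.48   0.01 ]
purple [ 0.291 -0.227  0.1  ]
purp2 [0.21  0.263 0.1  ]
pot [ 0.711 -0.518  0.2  ]
scale [ 0.851 -0.162  0.05 ]
tray [0.85  0.173 0.05 ]
```

View pics/c.png

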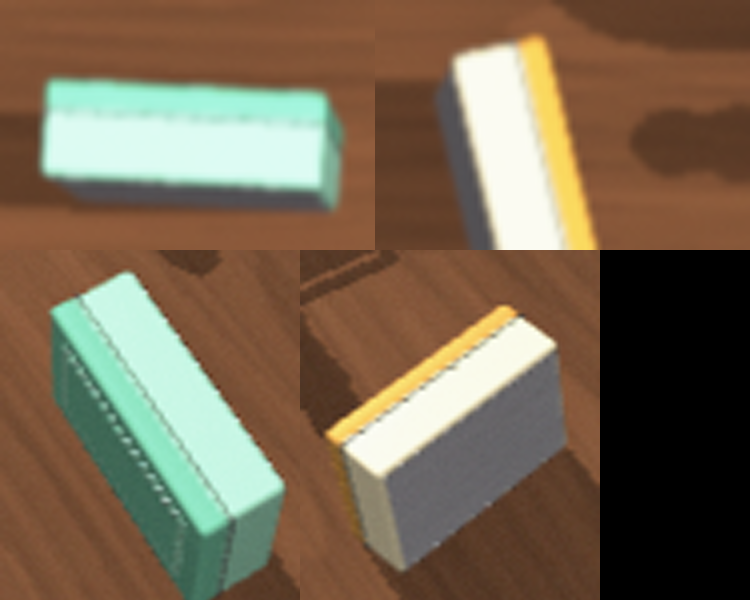

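Mint's lid faces away from the robot (+x), so it must be pushed towards -x. Ochre's lid faces right (-y), so it must be pushed towards +y. Next I measure the top-face corners and work out the poses.

```bash
python3 - <<'E'
import cv2,numpy as np
from h import ray
t=cv2.imread("pics/top0.png");h=cv2.cvtColor(t,cv2.COLOR_BGR2HSV)
# ochre: cream+yellow mask; mint: bright mint
def box(m,x,y,w,hh):
    k=np.zeros_like(m);k[y:y+hh,x:x+w]=m[y:y+hh,x:x+w]
    n,l,st,_=cv2.connectedComponentsWithStats(k);i=1+np.argmax(st[1:,4])
    c=np.argwhere(l==i)[:,::-1].astype(np.float32)
    P=np.array([ray("top",u,v,.11)[:2] for u,v in c],np.float32)*1000
    return cv2.minAreaRect(P),cv2.boxPoints(cv2.minAreaRect(P)).round()
o=((h[...,2]>200)).astype(np.uint8)
m=((h[...,2]>195)&(h[...,1]<160)).astype(np.uint8)
print("ochre",box(o,315,140,60,85));print("mint",box(m,170,155,75,50))
for p in[(179.4,170.6),(235.6,173.4),(234.4,193),(178.6,190.6),(330.6,156),(348,152.6),(361,207),(343,213)]:print(ray("top",*p,.11).round(3))
c=np.load("scene0.npz")
E
```

```text
ochre (((537.2781982421875, -209.88311767578125), (161.0090789794922, 54.689937591552734), 12.849061965942383), array([[ 453., -201.],
       [ 465., -254.],
       [ 622., -219.],
       [ 610., -165.]], dtype=float32))
mint (((533.4796142578125, 187.0840301513672), (158.9859619140625, 53.21886444091797), 87.180908203125), array([[503., 109.],
       [556., 106.],
       [564., 265.],
       [511., 268.]], dtype=float32))
[0.565 0.266 0.11 ]
[0.557 0.105 0.11 ]
[0.5   0.108 0.11 ]
[0.507 0.267 0.11 ]
[ 0.608 -0.168  0.11 ]
[ 0.619 -0.218  0.11 ]
[ 0.461 -0.253  0.11 ]
[ 0.444 -0.201  0.11 ]
```

Call:
send_rows --steps '[{"tx": 0.4,"ty": -0.2,"grip": 0},{"tx": 0.75,"ty": -0.4,"grip": 0},{"tx": 0.75,"ty": -0.4,"grip": 0},{"tx": 0.75,"ty": -0.4,"grip": 0},{"tx": 0.75,"ty": -0.4,"grip": 0},{"tx": 0.75,"ty": -0.4,"grip": 0},{"tx": 0.75,"ty": -0.4,"grip": 0},{"tx": 0.75,"ty": -0.4,"grip": 0},{"tx": 0.75,"ty": -0.4,"grip": 0},{"tx": 0.75,"ty": -0.4,"grip": 0},{"tx": 0.6,"ty": -0.3,"grip": 0},{"grip": 0}]'

```text
validation failed for argument at $.st...
```

Call:
send_rows --steps '[{"tx": 0.4,"ty": -0.2,"tz": 0,"turn": 0,"grip": 0},{"tx": 0.75,"ty": -0.4,"tz": 0,"turn": 0,"grip": 0},{"tx": 0.75,"ty": -0.4,"tz": 0,"turn": 0,"grip": 0},{"tx": 0.75,"ty": -0.4,"tz": 0,"turn": 0,"grip": 0},{"tx": 0.75,"ty": -0.4,"tz": 0,"turn": 0,"grip": 0},{"tx": 0.75,"ty": -0.4,"tz": 0,"turn": 0,"grip": 0},{"tx": 0.75,"ty": -0.4,"tz": 0,"turn": 0,"grip": 0},{"tx": 0.75,"ty": -0.4,"tz": 0,"turn": 0,"grip": 0},{"tx": 0.75,"ty": -0.4,"tz": 0,"turn": 0,"grip": 0},{"tx": 0.75,"ty": -0.4,"tz": 0,"turn": 0,"grip": 0},{"tx": 0.6,"ty": -0.3,"tz": 0,"turn": 0,"grip": 0},{"tx": 0,"ty": 0,"tz": 0,"turn": 0,"grip": 0}]'

```text
time: 1.6
position: [0.5507, -0.2764, 0.2359]
tool_rot: [-3.115, -0.39, -0.001]
ft_force: [-0.6, -0.2, -0.2]
grip_width: 0.006
grip_force: 0.0
```

Call:
send_rows --steps '[{"tx": 0,"ty": 0,"tz": 0.5,"turn": 0,"grip": 0},{"tx": 0,"ty": 0,"tz": 0.6,"turn": 0,"grip": 0},{"tx": 0,"ty": 0,"tz": 0.6,"turn": 0,"grip": 0},{"tx": 0,"ty": 0,"tz": 0.45,"turn": 0,"grip": 0},{"tx": 0,"ty": 0,"tz": 0,"turn": 0,"grip": 0},{"tx": 0,"ty": -0.2,"tz": 0,"turn": 0,"grip": 0},{"tx": 0,"ty": -0.2,"tz": 0,"turn": 0,"grip": 0},{"tx": 0,"ty": -0.15,"tz": 0,"turn": 0,"grip": 0},{"tx": 0,"ty": -0.15,"tz": 0,"turn": 0,"grip": 0},{"tx": 0,"ty": -0.15,"tz": 0,"turn": 0,"grip": 0}]'

```text
time: 2.85
position: [0.5361, -0.2313, 0.1081]
tool_rot: [3.118, 0.379, 0.001]
ft_force: [1.1, -1.2, 1.0]
grip_width: 0.006
grip_force: 0.5
```

Call:
send_rows --steps '[{"tx": 0,"ty": -0.15,"tz": 0,"turn": 0,"grip": 0},{"tx": 0,"ty": -0.15,"tz": 0,"turn": 0,"grip": 0},{"tx": 0,"ty": -0.15,"tz": 0,"turn": 0,"grip": 0},{"tx": 0,"ty": -0.1,"tz": 0,"turn": 0,"grip": 0},{"tx": 0,"ty": 0,"tz": 0,"turn": 0,"grip": 0}]'

```text
time: 3.48
position: [0.528, -0.1987, 0.1075]
tool_rot: [-3.118, -0.38, 0.0]
ft_force: [0.0, -0.4, 0.1]
grip_width: 0.007
grip_force: 0.0
```

```bash
python3 - <<'E'
from bench import ctrl
import cv2,numpy as np
cv2.imwrite("pics/s1.png",ctrl.get_image("scene")["pixels"][:,:,::-1])
E
```

```text
(no output)
```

View pics/s1.png

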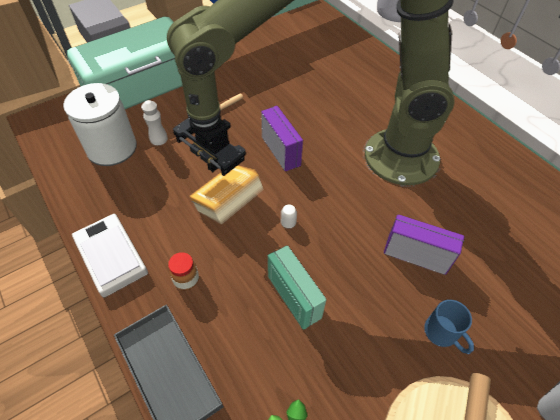

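Call:
send_rows --steps '[{"tx": 0,"ty": 0,"tz": -0.6,"turn": 0,"grip": 0},{"tx": 0,"ty": 0,"tz": -0.8,"turn": 0,"grip": 0},{"tx": 0,"ty": 0,"tz": -0.7,"turn": 0.7,"grip": 0},{"tx": 0,"ty": 0,"tz": 0,"turn": 0.7,"grip": 0},{"tx": 0,"ty": 0,"tz": 0,"turn": 0.7,"grip": 0},{"tx": 0.1,"ty": -0.5,"tz": 0,"turn": 0,"grip": 0},{"tx": 0.12,"ty": -0.8,"tz": 0,"turn": 0,"grip": 0},{"tx": 0.12,"ty": -0.8,"tz": 0,"turn": 0,"grip": 0},{"tx": 0.12,"ty": -0.8,"tz": 0,"turn": 0,"grip": 0},{"tx": 0.12,"ty": -0.8,"tz": 0,"turn": 0,"grip": 0},{"tx": 0.12,"ty": -0.8,"tz": 0,"turn": 0,"grip": 0},{"tx": 0.12,"ty": -0.8,"tz": 0,"turn": 0,"grip": 0}]'

```text
time: 5.03
position: [0.5941, 0.1165, 0.2335]
tool_rot: [3.14, -0.083, 0.001]
ft_force: [0.6, 0.8, 0.9]
grip_width: 0.006
grip_force: 0.0
```

Call:
send_rows --steps '[{"tx": 0.05,"ty": -0.8,"tz": 0,"turn": 0,"grip": 0},{"tx": 0,"ty": -0.3,"tz": 0,"turn": 0,"grip": 0},{"tx": 0,"ty": 0,"tz": 0,"turn": 0,"grip": 0}]'

```text
time: 5.4
position: [0.5997, 0.1823, 0.2333]
tool_rot: [3.141, -0.077, -0.001]
ft_force: [0.9, -0.4, -0.2]
grip_width: 0.002
grip_force: 0.0
```

```bash
python3 - <<'E'
from bench import ctrl
import cv2,numpy as np
cv2.imwrite("pics/s2.png",ctrl.get_image("scene")["pixels"][:,:,::-1])
from scipy.spatial.transform import Rotation as R
s=ctrl.get_state();print(s["position"],R.from_rotvec(s["tool_rot"]).as_matrix().round(3))
E
```

```text
[0.60016756 0.18021002 0.23322867] [[ 0.999 -0.052 -0.   ]
 [-0.052 -0.999 -0.001]
 [-0.     0.001 -1.   ]]
```

View pics/s2.png

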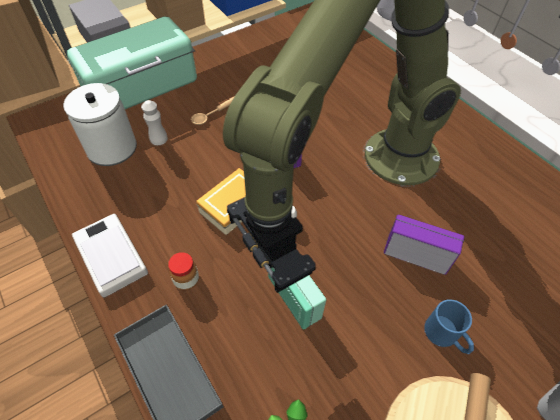

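The ochre tin is flat with its lid up at about (235,200). The tool is just beyond the mint tin, so I lower it and push towards -x.

Call:
send_rows --steps '[{"tx": 0,"ty": 0,"tz": 0.5,"turn": 0,"grip": 0},{"tx": 0,"ty": 0,"tz": 0.6,"turn": 0,"grip": 0},{"tx": 0,"ty": 0,"tz": 0.6,"turn": 0,"grip": 0},{"tx": 0,"ty": 0,"tz": 0.4,"turn": 0,"grip": 0},{"tx": 0,"ty": 0,"tz": 0,"turn": 0,"grip": 0},{"tx": -0.2,"ty": 0,"tz": 0,"turn": 0,"grip": 0},{"tx": -0.2,"ty": 0,"tz": 0,"turn": 0,"grip": 0},{"tx": -0.15,"ty": 0,"tz": 0,"turn": 0,"grip": 0},{"tx": -0.15,"ty": 0,"tz": 0,"turn": 0,"grip": 0},{"tx": -0.15,"ty": 0,"tz": 0,"turn": 0,"grip": 0}]'

```text
time: 6.7
position: [0.5486, 0.1842, 0.1079]
tool_rot: [3.14, -0.081, 0.001]
ft_force: [0.2, 0.2, 0.4]
grip_width: 0.005
grip_force: 0.4
```

Call:
send_rows --steps '[{"tx": -0.15,"ty": 0,"tz": 0,"turn": 0,"grip": 0},{"tx": -0.15,"ty": 0,"tz": 0,"turn": 0,"grip": 0},{"tx": -0.15,"ty": 0,"tz": 0,"turn": 0,"grip": 0},{"tx": -0.15,"ty": 0,"tz": 0,"turn": 0,"grip": 0},{"tx": 0,"ty": 0,"tz": 0,"turn": 0,"grip": 0},{"tx": 0,"ty": 0,"tz": 0,"turn": 0,"grip": 0}]'

```text
time: 7.45
position: [0.5133, 0.1858, 0.1076]
tool_rot: [3.14, -0.081, 0.001]
ft_force: [0.6, -0.2, -0.3]
grip_width: 0.007
grip_force: 0.0
```

Call:
send_rows --steps '[{"tx": 0,"ty": 0,"tz": -0.6,"turn": 0,"grip": 0},{"tx": 0,"ty": 0,"tz": -0.8,"turn": 0,"grip": 0},{"tx": 0,"ty": 0,"tz": -0.8,"turn": 0,"grip": 0},{"tx": 0.6,"ty": 0,"tz": -0.3,"turn": 0,"grip": 0},{"tx": 0.8,"ty": 0,"tz": 0,"turn": 0,"grip": 0},{"tx": 0.8,"ty": 0,"tz": 0,"turn": 0,"grip": 0},{"tx": 0,"ty": 0,"tz": 0,"turn": 0,"grip": 0},{"tx": 0,"ty": 0,"tz": 0,"turn": 0,"grip": 0}]'

```text
time: 8.45
position: [0.6444, 0.1796, 0.2569]
tool_rot: [-3.14, 0.08, 0.003]
ft_force: [-0.7, 0.0, 0.0]
grip_width: 0.003
grip_force: 0.0
```

```bash
python3 - <<'E'
from bench import ctrl
import cv2,numpy as np
a=[ctrl.get_image(n)["pixels"][:,:,::-1] for n in("scene","top")]
cv2.imwrite("pics/s3.png",cv2.resize(np.hstack([a[0],a[1]]),(800,300)))
cv2.imwrite("pics/s3t.png",a[1]);print(ctrl.get_state()["time"])
E
```

```text
8.55
```

View pics/s3.png

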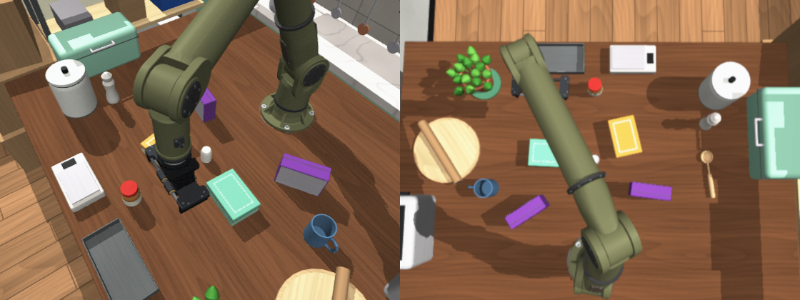

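Both tins lie flat with lids up: mint at (234,195) in the left view, ochre at (625,136) in the right. The other objects look undisturbed and the gripper is clear of everything.

```bash
python3 -c "
from bench import ctrl
print(ctrl.close_job())"
```

```text
the job is handed in; nothing more can be done
None
```

I pushed both tins over so they lie flat with their lids up, close to where they stood; nothing else on the counter looked moved in the final pictures, and I handed the job in at about 8.6 s (the judge's result was not shown).

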